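Press the half-open pill box lid shut

ROBOT

A 7-joint arm with a two-finger parallel gripper is mounted at the origin on a cart in front of the work surface, level with it; the furniture and walls round the work are solid. World frame = base frame: x ahead of the robot, y to its left, z up, the work surface at z = 0. Lengths are in m, angles in degrees, forces in N, time in s.
With the tool pointing down it reaches from about 0.4 to 0.9 m from the base axis. Payload 5.6 kg.
Tool frame: the origin (TCP) lies where the fingers leave the gripper's body, on its centre line; the fingertips stand 88 mm ahead of it and the grasp point (between the pads) lies 69 mm ahead of it (manip.grip_point_offset is the distance from the TCP to the grasp point, in m); z points along the fingers, y is the line along which they close (so a half turn about z gives the same grasp; the last joint's range is limited). The gripper opens to 92 mm and grips with 3 to 60 N. Pads are 20 mm wide; open, the fingers measure 128 mm over their backs; the gripper's body (75 mm by 189 mm) begins 69 mm behind the grasp point.
Start: joints at [60.619, 26.786, -0.665, 91.828, 0.344, 61.387, -3.226], TCP at [0.294, -0.58, 0.303] pointing down, gripper open.
Joint ranges: [-144.91, 144.91], [-17.63, 115.5], [-89.93, 88.59], [15.96, 139.68], [-74.01, 254.01], [8.47, 105.57], [-167.45, 167.45]. Speed limits (degrees/s): [147.25, 147.25, 180, 180, 180, 180, 180].

INTERFACE

Orientations are given as [roll, pitch, yaw] about the fixed x, y, z axes, in that order (R = Rz(yaw) Ry(pitch) Rx(roll)).
In Python, from station import manip gives the robot as it stands. The module is installed in compiled form; this text tells all that it offers.
- The arm moves only by the shell command python3 -m creep 'ROWS' [FORCE]. ROWS is JSON, a list of rows, each an object of numbers: "x", "y", "z": the shift along the tool's x, y, z in m; "rx", "ry", "rz": the turn, a rotation vector about the tool's x, y, z in degrees; "claw": the opening, from 0 (shut) to 1 (fully open). In form: [{"x": .., "y": .., "z": .., "rx": .., "ry": .., "rz": .., "claw": ..}, ...]. A call has exactly 10 rows; each row is the pose to reach, as a shift and turn from the pose commanded when the call began, along the tool's axes at that moment; what a row does not reach only later rows make up. A row lasts 1/10 s, in which the tool goes at most 50 mm and 8.59 degrees, less where a joint would pass 70% of its speed; a pose out of reach is approached as far as the arm can. A call with a gripper value outside its range is refused whole. The fingers move at their own pace and stop on an object; FORCE is the grip in N (left out, the last holds). Time passes only in rows, so rows that repeat a pose let the fingers close, or fill a call up. It gives the time, the measured TCP pose, the force, the opening and the grip force at its end, in the units of the state.
- manip.get_state(): the state, without advancing time (a new reading comes with each control period).
- manip.camera(name): name is "scene" or "top"; returns a dict with "frame" (400x640x3 uint8, red, green, blue), "fovy" (degrees; the focal length in pixels is half the picture's height over the tangent of half this angle, whatever the lens; pixels are square), "cx", "cy" (the principal point, pixels), "xyz" and "orientation" of the camera in the world. Camera axes: x right, y up, looking along -z (the intrinsics and any distortion apply to the point x, -y, -z); pixel columns grow to the right and rows downward; lengths in m; the calibration is good to about 2 mm. A picture is of the moment at which its call begins. There is no depth.
- manip.sign_off(): hands the job in; it is judged then, once.
The state is a dict: "clock": time; "joint_positions": joint angles; "dq": joint speeds; "joint_torque": joint torques, N m; "ee_pos": TCP position; "eef_rot": TCP orientation; "contact_force": force on the tool from outside, world axes, zero at the start; "ft_torque": the same for the moment, N m; "gripper_width": finger opening in m; "gripper_force": force on a finger pad.
Only numpy, scipy, OpenCV 4.12 (cv2) and the standard library are available. Lean on these libraries where they do the work, as an engineer would, in place of code of your own. Each camera call takes 0.05 s, during which the arm holds its last target. There are 200 camera calls.

TASK

Of the two weekly pill boxes on the desk, one has a lid that stands only half open: touch that lid with the closed fingertips and press it gently down until it lies flat like its neighbours, then withdraw. The lids thrown right back are waiting to be filled, so leave them wide open and the shut ones shut. Do not lift or shift the boxes, and leave the cup, bottle, carton and blister strip where they are.

Things in the scene. Friction and masses are not known exactly. Their poses are not given: they have to be found in the camera images.
- box_a: turquoise weekly pill box with white lids, the one with the half-open lid. 186 mm long (its y), 34 mm deep (its x, -15 to +19 mm), 23 mm high to the top of the shut lids; loose, 100 to 210 g. Origin: centre of the underside, z up. Seven lids in a row, lid 1 at the +y end, pitch 26.5 mm, lid 4 at y = 0; each hinges at the back edge (x = +19, z = 23 mm).
- box_b: second pill box of the same kind, all its lids shut but the fifth, which is thrown right back. Same size and frame as box_a.
- box_a_lid_3 (a joint): the half-open lid, third from the +y end of box_a (lid centre line at y = +26.5 mm of the box); rad. 0 = shut and flat, grows as the front lip swings up, 1.57 = upright, 2.09 = as far back as it goes. Starts at 0.45 to 1.0. Under 1 N on its outer face, from the hinge side and following its arc, folds it shut; a steep lid pressed straight down on its lip jams. Shut, it rests rigidly on the box.
- half_open_seat (a point): point on box_a where the middle of the half-open lid's top surface lies once it is shut (box frame x = +1.5, y = +26.5, z = +23 mm); axes as box_a. Does not move with the lid.
- half_open_lip (a point): middle of the front lip of the half-open lid, moves with the lid. Each lid is 35 mm deep (hinge to lip), 25 mm wide, 2 mm thick; when shut its lip is at x = -16 mm of the box. Hinges are slightly stiff: a lid stays at whatever angle it is left.
- box_a_lid_6 (a joint): wide-open lid of box_a, sixth from the +y end (y = -53 mm); rad. 0 = shut and flat, grows as the front lip swings up, 1.57 = upright, 2.09 = as far back as it goes. Starts at 1.85 to 2.05, to be left so; its tip then stands about 55 mm above the desk.
- box_b_lid_5 (a joint): wide-open lid of box_b, fifth from its +y end (y = -26.5 mm); rad, as the others. Starts at 1.85 to 2.05, to be left so.
- box_a_lid_1 (a joint): shut lid number 1 of box_a, rad, 0 = shut; pressing it down does nothing.
- box_a_lid_2 (a joint): shut lid number 2 of box_a, rad, 0 = shut; pressing it down does nothing.
- box_a_lid_4 (a joint): shut lid number 4 of box_a, rad, 0 = shut; pressing it down does nothing.
- box_a_lid_5 (a joint): shut lid number 5 of box_a, rad, 0 = shut; pressing it down does nothing.
- box_a_lid_7 (a joint): shut lid number 7 of box_a, rad, 0 = shut; pressing it down does nothing.
- green_cup: empty green dose cup, 62 mm across, 77 mm with its tab, 44 mm high; origin at the centre of the underside; loose bystander.
- green_bottle: white pill bottle with a green cap, 38 mm across, 56 mm high; origin at the centre of the underside; loose bystander.
- red_carton: red and white medicine carton lying flat, 55 x 85 x 20 mm; origin at the centre of the underside; loose bystander.
- orange_blister: blister strip with orange tablets, 40 x 96 x 5 mm; origin at the centre of the underside; loose bystander.

How it is judged (in metres and radians):
On the way:
1. the half-open lid is pressed flat (below 0.1 rad) by the fingertips, touching its box with over 0.3 N (value of joint box_a_lid_3 below 0.1 rad and contact force between the fingers and box_a above 0.3 N), for 0.04 s.
At the end, for the whole second after the job is handed in: The half-open lid is shut (below 0.1 rad), the shut lids are shut (below 0.1 rad), both wide-open lids are still beyond 1.6 rad, its box has moved less than 20 mm and is at rest, the other box and the four bystanders have moved less than 10 mm (value of joint each of box_a_lid_3, box_a_lid_1, box_a_lid_2, box_a_lid_4, box_a_lid_5, box_a_lid_7 below 0.1 rad and value of joint each of box_a_lid_6, box_b_lid_5 above 1.6 rad and distance of box_a from where it was at the start of the episode below 0.02 m and distance of each of box_b, green_cup, green_bottle, red_carton, orange_blister from where it was at the start of the episode below 0.01 m and linear speed of box_a below 0.01 m/s); the robot touches nothing.
It fails at once if a pill box is pressed harder than 25 N (contact force between the fingers and box_a above 25 N or contact force between the fingers and box_b above 25 N).
It fails at once if a pill box is lifted or tipped (origin over 12 mm high or tilt over 0.2 rad) (height (world z) of any of box_a, box_b above 0.012 m or angle between any of box_a, box_b's own z axis and vertical above 0.2 rad).
It fails at once if the box with the half-open lid is shifted more than 20 mm, or the other box more than 10 mm (distance of box_a from where it was at the start of the episode above 0.02 m or distance of box_b from where it was at the start of the episode above 0.01 m).
It fails at once if a lid that was wide open is swung below 1.6 rad, or one that was shut is opened beyond 0.3 rad (value of joint any of box_a_lid_6, box_b_lid_5 below 1.6 rad or value of joint any of box_a_lid_1, box_a_lid_2, box_a_lid_4, box_a_lid_5, box_a_lid_7 above 0.3 rad).
It fails at once if the cup, bottle, carton or blister strip is moved more than 10 mm (distance of any of green_cup, green_bottle, red_carton, orange_blister from where it was at the start of the episode above 0.01 m).
It also fails if it takes over 32 s, if anything falls off the work surface, if the arm or the gripper's body presses on something with over 40 N, if the wrist force passes 120 N, or if a joint passes its speed limit or range.

## Working session

There is one attempt and no reset: what is moved stays moved. The work goes in short steps, Python scripts to look and compute and a shell command to move; the robot and the scene stay as the last step left them, time stands still between calls to the robot, and variables do not carry over. Pictures are saved under pics/ and viewed, at most 10 in all, crops included, and the job is handed in when it is done.

```bash
mkdir -p pics; python3 - <<'E'
from station import manip
import cv2
for n in("scene","top"):
    c=manip.camera(n); print({k:v for k,v in c.items() if k!="frame"})
    cv2.imwrite(f"pics/{n}0.png",c["frame"][:,:,::-1])
s=manip.get_state();print(s)
E
```

```text
{'fovy': 46.940949629743415, 'cx': 314.77094346640285, 'cy': 196.02963060199693, 'xyz': array([0.01099162, 0.35325911, 0.53945143]), 'orientation': array([  55.35208257,   -0.26810878, -133.52704727])}
{'fovy': 54.960823589859366, 'cx': 320.2099458673606, 'cy': 200.34305493019843, 'xyz': array([ 0.44481318, -0.12156427,  0.92498031]), 'orientation': array([  5.69841346,  -1.97215497, -88.70096858])}
{'clock': 0.1, 'joint_positions': array([60.61690937, 26.83031059, -0.6644774 , 91.87237978,  0.34270994,
       61.38859472, -3.22774198]), 'dq': array([ 0.00981809, -0.1165618 ,  0.02556605, -0.26868077,  0.05200478,
       -0.06067848, -0.02018673]), 'joint_torque': array([ 5.13008217e-04, -5.21650529e+01, -1.25589181e-02, -2.44370770e+01,
       -5.67956117e-02,  1.40437321e-02,  3.14339547e-05]), 'ee_pos': array([ 0.29406128, -0.57926484,  0.30186638]), 'eef_rot': array([-1.79910877e+02,  5.72507734e-03,  2.69128851e+01]), 'contact_force': array([ 0.23425972,  0.84842103, -0.27921562]), 'ft_torque': array([-0.04405753,  0.01315875, -0.0065184 ]), 'gripper_force': 0.0, 'gripper_width': 0.09212047386657533}
```

View pics/top0.png

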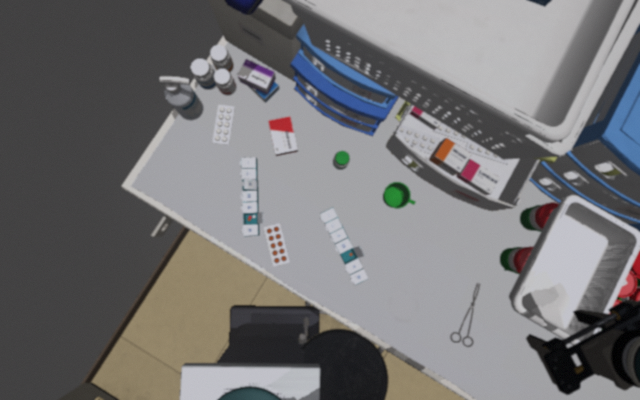

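View pics/scene0.png

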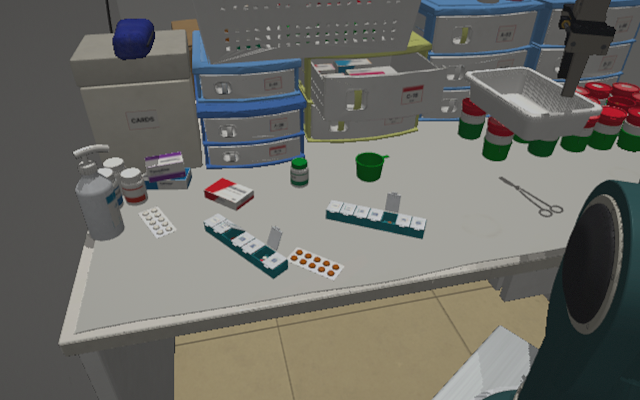

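```bash
python3 - <<'E'
import cv2,numpy as np
t=cv2.imread("pics/top0.png");s=cv2.imread("pics/scene0.png")
a=cv2.resize(t[145:295,225:375],(600,600),interpolation=cv2.INTER_CUBIC)
cv2.imwrite("pics/c1.png",a)
b=cv2.resize(s[180:285,195:435],(800,350),interpolation=cv2.INTER_CUBIC)
cv2.imwrite("pics/c2.png",b)
E
```

```text
(no output)
```

View pics/c1.png

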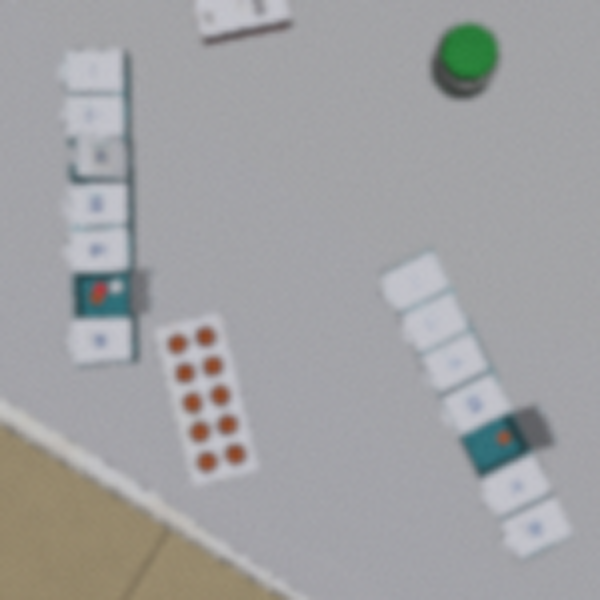

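View pics/c2.png

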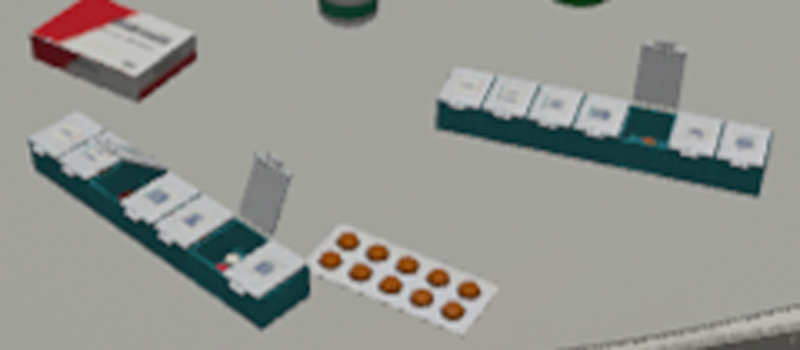

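```bash
cat > h.py <<'E'
import numpy as np
from scipy.spatial.transform import Rotation as R
from scipy.optimize import least_squares
CAM={"scene":(46.940949629743415,314.77094346640285,196.02963060199693,[0.01099162,0.35325911,0.53945143],[55.35208257,-0.26810878,-133.52704727]),
"top":(54.960823589859366,320.2099458673606,200.34305493019843,[0.44481318,-0.12156427,0.92498031],[5.69841346,-1.97215497,-88.70096858])}
def proj(n,P):
    f,cx,cy,p,o=CAM[n]; f=200/np.tan(np.radians(f/2))
    q=(np.atleast_2d(P)-p)@R.from_euler("xyz",o,degrees=True).as_matrix()
    return np.c_[cx-f*q[:,0]/q[:,2],cy+f*q[:,1]/q[:,2]]
def world(v,B): return R.from_euler("z",v[2]).apply(np.atleast_2d(B)/1000.)+[v[0],v[1],0]
tc=lambda u:np.array(u)/4+[225,145]-.375
sc=lambda u:np.array(u)*.3+[195,180]-.35
E
python3 - <<'E'
from h import *
Bt=[(19,92,23),(-16,92,23),(19,-92,23),(-16,-92,23)]; It=tc([(127,51),(67,56),(136,358),(74,362)])
Bs=[(-16,92,23),(19,92,23),(19,-92,23),(-15,-93,0)]; Is=sc([(28,143),(75,112),(309,267),(263,328)])
def f(v): return np.r_[proj("top",world(v,Bt))-It,proj("scene",world(v,Bs))-Is].ravel()
r=least_squares(f,[.45,.05,-1.57]);v=r.x
print(v,np.degrees(v[2]));print(r.fun.reshape(-1,2).round(1))
for th in(0,.45,.6,.75,.9,1.0):
    P=world(v,[(19-35*np.cos(th),y,23+35*np.sin(th)) for y in(39,14)])
    print(th,((proj("top",P)+.375-[225,145])*4).round(),((proj("scene",P)+.35-[195,180])/.3).round())
print("seat",world(v,[(1.5,26.5,23)]))
E
```

```text
[ 0.54164754  0.01850309 -1.49818148] -85.83947565777709
[[-1.3 -0.4]
 [-1.1 -1. ]
 [-0.9  0.7]
 [-0.5  0.4]
 [-0.1 -1.4]
 [ 1.2 -0.6]
 [ 0.6 -1.9]
 [ 0.4  1. ]]
0 [[ 65. 141.]
 [ 66. 183.]] [[ 89. 180.]
 [119. 201.]]
0.45 [[ 67. 136.]
 [ 68. 179.]] [[ 91. 154.]
 [121. 175.]]
0.6 [[ 70. 135.]
 [ 71. 178.]] [[ 94. 145.]
 [124. 165.]]
0.75 [[ 75. 133.]
 [ 76. 177.]] [[ 98. 136.]
 [128. 156.]]
0.9 [[ 80. 132.]
 [ 82. 176.]] [[103. 127.]
 [134. 147.]]
1.0 [[ 85. 131.]
 [ 86. 175.]] [[107. 122.]
 [138. 142.]]
seat [[0.56818653 0.01892964 0.023     ]]
```

```bash
cat >> h.py <<'E'
V=np.array([.54164754,.01850309,-1.49818148])
def to(xyz,yaw=4.2):
    """shift and turn (tool axes) from current pose to a downward pose"""
    from station import manip
    s=manip.get_state();A=R.from_euler("xyz",s["eef_rot"],degrees=True);B=R.from_euler("xyz",[180,0,yaw],degrees=True)
    return A.inv().apply(np.array(xyz)-s["ee_pos"]).round(4),(A.inv()*B).as_rotvec(degrees=True).round(2)
E
python3 - <<'E'
from h import *
t=world(V,[(26,26.5,120+88)])[0];print(t)
for p in([.30,-.38,.302],[.42,-.2,.302],[*t[:2],.302],t):print(to(p))
E
```

```text
[ 0.56996403 -0.00550579  0.208     ]
(array([ 9.55e-02, -1.75e-01,  1.00e-04]), array([-9.000e-02,  2.000e-02,  2.271e+01]))
(array([ 0.284 , -0.2812,  0.0003]), array([-9.000e-02,  2.000e-02,  2.271e+01]))
(array([ 5.057e-01, -3.867e-01,  4.000e-04]), array([-9.000e-02,  2.000e-02,  2.271e+01]))
(array([ 0.5057, -0.3866,  0.0944]), array([-9.000e-02,  2.000e-02,  2.271e+01]))
```

```bash
python3 -m creep '[{"x":0.01,"y":-0.02,"claw":0},{"x":0.03,"y":-0.055,"claw":0},{"x":0.05,"y":-0.09,"claw":0},{"x":0.07,"y":-0.128,"claw":0},{"x":0.0955,"y":-0.165,"claw":0},{"x":0.13,"y":-0.19,"rz":4,"claw":0},{"x":0.17,"y":-0.215,"rz":9,"claw":0},{"x":0.21,"y":-0.24,"rz":14,"claw":0},{"x":0.25,"y":-0.262,"rz":19,"claw":0},{"x":0.284,"y":-0.281,"rz":22.7,"claw":0}]' 5; python3 - <<'E'
from h import *
t=world(V,[(26,26.5,120+88)])[0]
for p in([*t[:2],.302],t):print(to(p))
E
```

```text
(array([ 5.057e-01, -3.867e-01,  4.000e-04]), array([-9.000e-02,  2.000e-02,  2.271e+01]))
(array([ 0.5057, -0.3866,  0.0944]), array([-9.000e-02,  2.000e-02,  2.271e+01]))validation failed for argument at $[0]...
```

```bash
python3 -m creep '[{"x":0.01,"y":-0.02,"z":0,"rx":0,"ry":0,"rz":0,"claw":0},{"x":0.03,"y":-0.055,"z":0,"rx":0,"ry":0,"rz":0,"claw":0},{"x":0.05,"y":-0.09,"z":0,"rx":0,"ry":0,"rz":0,"claw":0},{"x":0.07,"y":-0.128,"z":0,"rx":0,"ry":0,"rz":0,"claw":0},{"x":0.0955,"y":-0.165,"z":0,"rx":0,"ry":0,"rz":0,"claw":0},{"x":0.13,"y":-0.19,"z":0,"rx":0,"ry":0,"rz":4,"claw":0},{"x":0.17,"y":-0.215,"z":0,"rx":0,"ry":0,"rz":9,"claw":0},{"x":0.21,"y":-0.24,"z":0,"rx":0,"ry":0,"rz":14,"claw":0},{"x":0.25,"y":-0.262,"z":0,"rx":0,"ry":0,"rz":19,"claw":0},{"x":0.284,"y":-0.281,"z":0,"rx":0,"ry":0,"rz":22.7,"claw":0}]' 5; python3 - <<'E'
from h import *
t=world(V,[(26,26.5,120+88)])[0]
for p in([*t[:2],.302],t):print(to(p))
E
```

```text
clock: 1.1
ee_pos: [0.4211, -0.1982, 0.3027]
eef_rot: [-180.0, -0.0, 4.1]
contact_force: [-0.2, -1.2, 0.8]
gripper_width: 0.014
gripper_force: 0.0
(array([ 0.1623, -0.1815,  0.0007]), array([-0.  , -0.01, -0.09]))
(array([ 0.1623, -0.1815,  0.0947]), array([-0.  , -0.01, -0.09]))
```

```bash
python3 -m creep '[{"x":0.015,"y":-0.018,"z":0,"rx":0,"ry":0,"rz":0,"claw":0},{"x":0.045,"y":-0.05,"z":0,"rx":0,"ry":0,"rz":0,"claw":0},{"x":0.075,"y":-0.085,"z":0,"rx":0,"ry":0,"rz":0,"claw":0},{"x":0.105,"y":-0.12,"z":0,"rx":0,"ry":0,"rz":0,"claw":0},{"x":0.135,"y":-0.15,"z":0.02,"rx":0,"ry":0,"rz":0,"claw":0},{"x":0.155,"y":-0.173,"z":0.045,"rx":0,"ry":0,"rz":0,"claw":0},{"x":0.1623,"y":-0.1815,"z":0.07,"rx":0,"ry":0,"rz":0,"claw":0},{"x":0.1623,"y":-0.1815,"z":0.0947,"rx":0,"ry":0,"rz":0,"claw":0},{"x":0.1623,"y":-0.1815,"z":0.0947,"rx":0,"ry":0,"rz":0,"claw":0},{"x":0.1623,"y":-0.1815,"z":0.0947,"rx":0,"ry":0,"rz":0,"claw":0}]'; python3 - <<'E'
from h import *
from station import manip
import cv2
C={n:manip.camera(n)["frame"][:,:,::-1] for n in("top","scene")}
a=cv2.resize(C["top"][120:250,190:320],(500,500),interpolation=cv2.INTER_CUBIC)
b=cv2.resize(C["scene"][130:290,180:340],(500,500)[:2],interpolation=cv2.INTER_CUBIC)
import numpy as np
cv2.imwrite("pics/m1.png",np.hstack([a,b])[:, :1000] if 0 else cv2.resize(np.hstack([a,b]),(800,400)))
E
```

```text
clock: 2.1
ee_pos: [0.5686, -0.0078, 0.2079]
eef_rot: [-180.0, 0.1, 4.2]
contact_force: [0.2, 0.1, 0.9]
gripper_width: 0.0003
gripper_force: 0.0
```

View pics/m1.png

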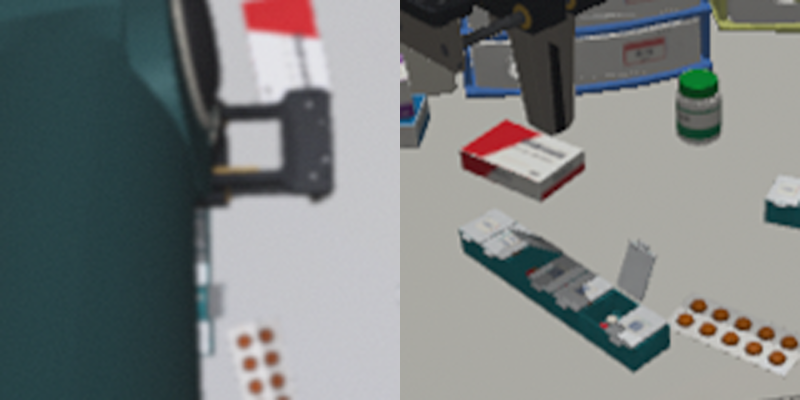

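```bash
python3 - <<'E'
from h import *
from station import manip
s=manip.get_state();p=s["ee_pos"];print(p,s["contact_force"])
A=R.from_euler("xyz",s["eef_rot"],degrees=True)
c=A.apply([(dx,dy,.088) for dx in(-.01,.01) for dy in(-.018,.018)])+p
print(((proj("scene",c)-[180,130])*2.5+[400,0]).round())
print(to(world(V,[(26,26.5,52+88)])[0]))
E
```

```text
[ 0.56940489 -0.00796543  0.20932861] [-0.08084943 -0.3517632  -0.08019224]
[[540. 140.]
 [582. 118.]
 [521. 128.]
 [562. 107.]]
(array([ 0.0006, -0.0024,  0.0693]), array([ 0.02, -0.12, -0.03]))
```

```bash
python3 -m creep '[{"x":0,"y":0,"z":0.01,"rx":0,"ry":0,"rz":0,"claw":0},{"x":0,"y":0,"z":0.02,"rx":0,"ry":0,"rz":0,"claw":0},{"x":0,"y":0,"z":0.03,"rx":0,"ry":0,"rz":0,"claw":0},{"x":0,"y":0,"z":0.04,"rx":0,"ry":0,"rz":0,"claw":0},{"x":0,"y":0,"z":0.05,"rx":0,"ry":0,"rz":0,"claw":0},{"x":0,"y":0,"z":0.06,"rx":0,"ry":0,"rz":0,"claw":0},{"x":0,"y":0,"z":0.068,"rx":0,"ry":0,"rz":0,"claw":0},{"x":0,"y":0,"z":0.068,"rx":0,"ry":0,"rz":0,"claw":0},{"x":0,"y":0,"z":0.068,"rx":0,"ry":0,"rz":0,"claw":0},{"x":0,"y":0,"z":0.068,"rx":0,"ry":0,"rz":0,"claw":0}]'; python3 - <<'E'
from h import *
from station import manip
import cv2
f=manip.camera("scene")["frame"][:,:,::-1]
cv2.imwrite("pics/m2.png",cv2.resize(f[160:280,180:340],(800,600),interpolation=cv2.INTER_CUBIC))
print(manip.get_state()["contact_force"],manip.get_state()["ee_pos"])
print(((proj("scene",world(V,[(19,39,23),(19,14,23),(-16,39,23),(-16,14,23),(26-18,26.5,52)]))-[180,160])*5).round())
E
```

```text
clock: 3.2
ee_pos: [0.5691, -0.0075, 0.1404]
eef_rot: [180.0, -0.0, 4.2]
contact_force: [-1.0, -0.9, -0.1]
gripper_width: 0.0006
gripper_force: 0.0
[-0.41374564 -0.35093843 -0.15605454] [ 0.56915692 -0.00752875  0.14047378]
[[283. 323.]
 [329. 352.]
 [206. 368.]
 [251. 399.]
 [274. 287.]]
```

View pics/m2.png

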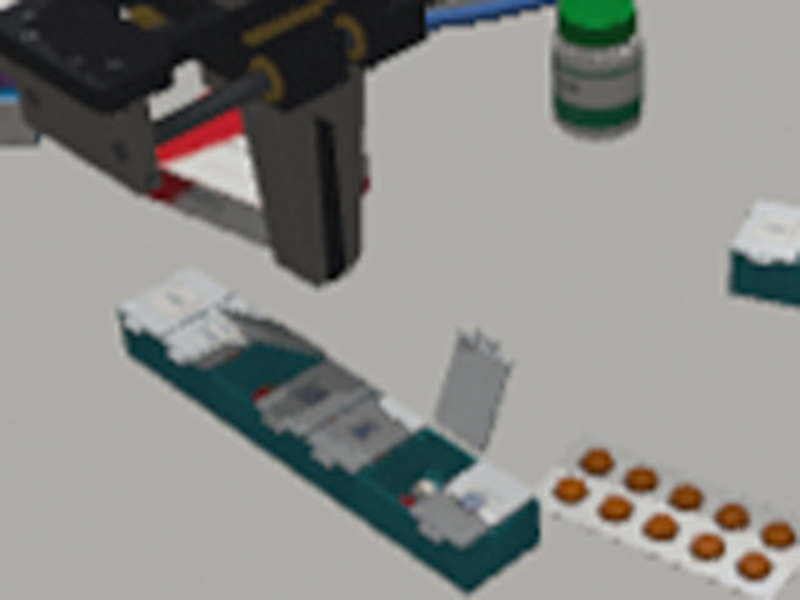

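```bash
python3 -m creep '[{"x":0,"y":-0.006,"z":0.002,"rx":0,"ry":0,"rz":0,"claw":0},{"x":0,"y":-0.012,"z":0.004,"rx":0,"ry":0,"rz":0,"claw":0},{"x":0,"y":-0.0165,"z":0.007,"rx":0,"ry":0,"rz":0,"claw":0},{"x":0,"y":-0.0195,"z":0.010,"rx":0,"ry":0,"rz":0,"claw":0},{"x":0,"y":-0.0215,"z":0.013,"rx":0,"ry":0,"rz":0,"claw":0},{"x":0,"y":-0.023,"z":0.016,"rx":0,"ry":0,"rz":0,"claw":0},{"x":0,"y":-0.0245,"z":0.019,"rx":0,"ry":0,"rz":0,"claw":0},{"x":0,"y":-0.0252,"z":0.0215,"rx":0,"ry":0,"rz":0,"claw":0},{"x":0,"y":-0.0257,"z":0.024,"rx":0,"ry":0,"rz":0,"claw":0},{"x":0,"y":-0.026,"z":0.026,"rx":0,"ry":0,"rz":0,"claw":0}]'; python3 -m creep '[{"x":0,"y":0,"z":0.0005,"rx":0,"ry":0,"rz":0,"claw":0},{"x":0,"y":0,"z":0.001,"rx":0,"ry":0,"rz":0,"claw":0},{"x":0,"y":0,"z":0.0015,"rx":0,"ry":0,"rz":0,"claw":0},{"x":0,"y":0,"z":0.002,"rx":0,"ry":0,"rz":0,"claw":0},{"x":0,"y":0,"z":0.002,"rx":0,"ry":0,"rz":0,"claw":0},{"x":0,"y":0,"z":0.002,"rx":0,"ry":0,"rz":0,"claw":0},{"x":0,"y":0,"z":0.002,"rx":0,"ry":0,"rz":0,"claw":0},{"x":0,"y":0,"z":0.002,"rx":0,"ry":0,"rz":0,"claw":0},{"x":0,"y":0,"z":0.002,"rx":0,"ry":0,"rz":0,"claw":0},{"x":0,"y":0,"z":0.002,"rx":0,"ry":0,"rz":0,"claw":0}]'; python3 - <<'E'
from station import manip
import cv2
f=manip.camera("scene")["frame"][:,:,::-1]
cv2.imwrite("pics/m3.png",cv2.resize(f[160:280,180:340],(800,600),interpolation=cv2.INTER_CUBIC))
E
```

```text
clock: 4.25
ee_pos: [0.567, 0.0185, 0.1137]
eef_rot: [-180.0, -0.0, 4.2]
contact_force: [-0.2, 1.3, 1.3]
gripper_width: 0.0004
gripper_force: 0.8
clock: 5.25
ee_pos: [0.5667, 0.0181, 0.112]
eef_rot: [180.0, 0.0, 4.2]
contact_force: [-2.5, -2.5, 3.9]
gripper_width: 0.0003
gripper_force: 2.5
```

View pics/m3.png

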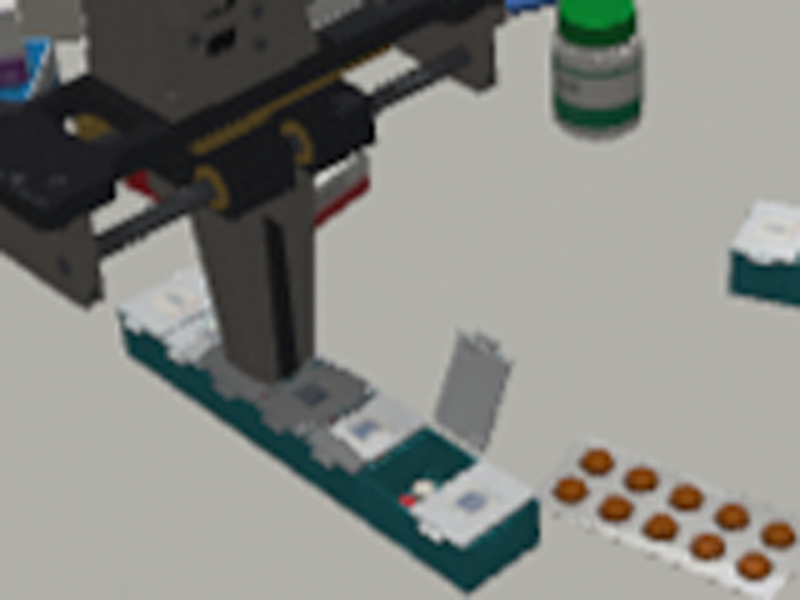

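```bash
python3 -m creep '[{"x":0,"y":0,"z":0.0005,"rx":0,"ry":0,"rz":0,"claw":0},{"x":0,"y":0,"z":0.001,"rx":0,"ry":0,"rz":0,"claw":0},{"x":0,"y":0,"z":0.001,"rx":0,"ry":0,"rz":0,"claw":0},{"x":0,"y":0,"z":0.001,"rx":0,"ry":0,"rz":0,"claw":0},{"x":0,"y":0,"z":0.001,"rx":0,"ry":0,"rz":0,"claw":0},{"x":0,"y":0,"z":0.001,"rx":0,"ry":0,"rz":0,"claw":0},{"x":0,"y":0,"z":0.001,"rx":0,"ry":0,"rz":0,"claw":0},{"x":0,"y":0,"z":0.001,"rx":0,"ry":0,"rz":0,"claw":0},{"x":0,"y":0,"z":0.001,"rx":0,"ry":0,"rz":0,"claw":0},{"x":0,"y":0,"z":0.001,"rx":0,"ry":0,"rz":0,"claw":0}]'; python3 -m creep '[{"x":0,"y":0,"z":-0.002,"rx":0,"ry":0,"rz":0,"claw":0},{"x":0,"y":0,"z":-0.007,"rx":0,"ry":0,"rz":0,"claw":0},{"x":0,"y":0,"z":-0.015,"rx":0,"ry":0,"rz":0,"claw":0},{"x":0,"y":0,"z":-0.03,"rx":0,"ry":0,"rz":0,"claw":0},{"x":0,"y":0,"z":-0.05,"rx":0,"ry":0,"rz":0,"claw":0},{"x":0,"y":0,"z":-0.07,"rx":0,"ry":0,"rz":0,"claw":0},{"x":0,"y":0,"z":-0.09,"rx":0,"ry":0,"rz":0,"claw":0},{"x":0,"y":0,"z":-0.1,"rx":0,"ry":0,"rz":0,"claw":0},{"x":0,"y":0,"z":-0.1,"rx":0,"ry":0,"rz":0,"claw":0},{"x":0,"y":0,"z":-0.1,"rx":0,"ry":0,"rz":0,"claw":0}]'; python3 - <<'E'
from station import manip
import cv2
f=manip.camera("scene")["frame"][:,:,::-1]
cv2.imwrite("pics/m4.png",cv2.resize(f[160:280,180:340],(800,600),interpolation=cv2.INTER_CUBIC))
E
```

```text
clock: 6.3
ee_pos: [0.5667, 0.0181, 0.1119]
eef_rot: [180.0, 0.0, 4.2]
contact_force: [-5.8, -2.2, 12.3]
gripper_width: 0.0006
gripper_force: 6.3
clock: 7.3
ee_pos: [0.5667, 0.0183, 0.2108]
eef_rot: [180.0, 0.0, 4.2]
contact_force: [-0.5, -0.8, -0.2]
gripper_width: 0.0002
gripper_force: 0.0
```

View pics/m4.png

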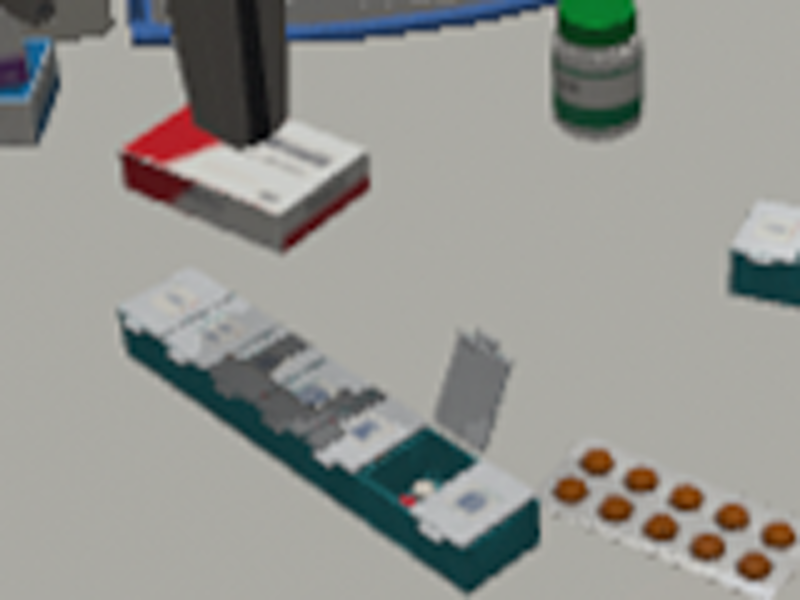

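The picture shows lid 3, around (270,375), lying flat. Lid 6, around (475,390), is still wide open, and the box end at (540,520) has not moved. The arm is clear of everything.

```bash
python3 -c "
from station import manip
print(manip.sign_off())"
```

```text
the job is handed in; nothing more can be done
None
```

I pressed the half-open lid on box_a flat with the closed fingertips (about 12 N at the wrist sensor), withdrew clear of everything, and handed the job in at about 7.4 s; the last picture shows lid 3 flat, box_a unmoved and its lid 6 still wide open, but box_b's open lid and the cup were outside that view and the judge gave no result.

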